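# Load the sample changer and index it one click

## Robot

A 7-joint arm with a two-finger parallel gripper is mounted at the origin on the work surface. World frame = base frame: x ahead of the robot, y to its left, z up, the work surface at z = 0. Lengths are in m, angles in rad, forces in N, time in s.
With the tool pointing down it reaches from about 0.425 to 0.875 m from the base axis. Payload 4.7 kg.
Tool frame: the origin (TCP) lies midway between the tips of the shut fingers; the grasp point (between the pads) lies 19 mm behind it; x points along the fingers, y is the direction in which the jaws open and shut, and the axes are right-handed (so a half turn about x gives the same grasp; the last joint's range is limited). The gripper opens to 87 mm and grips with 3 to 60 N. Pads are 19 mm wide; open, the fingers measure 117 mm over their backs; the gripper's body (75 mm by 190 mm) begins 51 mm behind the grasp point.
Start: joints at [1.187, 0.321, -0.07, 1.45, 0.023, 1.371, -0.057], TCP at [0.252, -0.599, 0.223] pointing down, gripper open.
Joint ranges: [-2.86, 2.86], [-0.3, 2.09], [-1.38, 1.24], [0.06, 2.45], [-1.56, 4.7], [0.09, 2.05], [-2.69, 2.69]. Speed limits (rad/s): [2.57, 2.57, 3.14, 3.14, 3.14, 3.14, 3.14].

## Interface

Orientations are given as a rotation vector (axis times angle).
In Python, from bench import ctrl gives the robot as it stands. The module is installed in compiled form; this text tells all that it offers.
- The arm moves only by the tool servo_tool, never from a script. Its arguments are lists of equal length, an entry for each row: "dp": the shift along the tool's x, y, z in units of 25 mm (1.0 is 25 mm), a list of three; "yaw": the turn about the tool's x in units of 6 degrees (1.0 is 6 degrees). A call has exactly 5 rows; each row shifts and turns the commanded pose from where the row before left it, along the tool's axes as they then stand; what a row does not reach is not made up. A row lasts 1/10 s, in which the tool goes at most 50 mm and 8.59 degrees, less where a joint would pass 70% of its speed; a pose out of reach is approached as far as the arm can. A call is refused whole if a number of a shift passes 1 or a number of a turn 1, either way. A call with a gripper value outside its range is refused whole. "fingers" is the opening, from 0 (shut) to 1 (fully open), set as the call begins (left out, the last holds). The fingers move at their own pace and stop on an object; "grip_force" is the grip in N (left out, the last holds). Time passes only in rows, so rows that do not move let the fingers close, or fill a call up. It gives the time, the measured TCP pose, the force and the opening at its end, in the units of the state.
- ctrl.get_state(): the state, without advancing time (a new reading comes with each control period).
- ctrl.get_image(name): name is "scene" or "top"; returns (picture, depth): 420x560x3 uint8, red, green, blue; 420x560 float32, m along the optical axis (not along the pixel's ray), 0 where there is no reading.
- ctrl.camera_info(name): a dict with "fx", "fy", "cx", "cy" (pixels), "extrinsics" (4x4, takes a point from world to camera coordinates). Camera axes: x right, y down, z forward; pixel columns grow to the right and rows downward; lengths in m; the calibration is good to about 2 mm. A picture is of the moment at which its call begins. camera_info takes no time and is no camera call.
- ctrl.close_job(): hands the job in, once; it reports no verdict.
Trained networks look in the newest picture that a camera, given by its name, has taken for a name from the list of things; names that differ only in an ending like _2 or _b are one class to them, and where a whole thing is asked for, a point or a joint stands for the part that bears it (a point fixed in the world has none). Each returns a list of dicts, best first, with "score" (0 to 1); they miss things now and then, are a little off and sometimes report something else, mostly with a low value. They report only what shows in the picture. A call takes as long as a camera call. They do not tell look-alikes from the thing itself.
- ctrl.search_frame(camera, label): "extent" ([left, top, right, bottom] in pixels, round what is visible of it).
- ctrl.cut_out(camera, label): "region" (420x560 bool, what is visible of it) and "extent" ([left, top, right, bottom] in pixels, round what is visible of it).
The state is a dict: "time": time; "joint_positions": joint angles; "qd": joint speeds; "joint_torque": joint torques, N m; "position": TCP position; "tool_rot": TCP orientation; "ft_force": force on the tool from outside, world axes, zero at the start; "torque": the same for the moment, N m; "grip_width": opening from 0.0 (shut) to 1.0 (fully open).
Only numpy, scipy, OpenCV 4.12 (cv2) and the standard library are available. Lean on these libraries where they do the work, as an engineer would, in place of code of your own. Each camera call takes 0.05 s, during which the arm holds its last target.

## Task

Take the tall slim amber bottle from the bench and set it down (do not drop it) upright in the empty cup of the sample changer that stands at the black diamond load mark, and let go of it. Then turn the wheel by its black centre handle one click (60 degrees) counter-clockwise as seen from above, so that the bottle rests in front of the black reader post, and let go.

Things in the scene. Friction and masses are not known exactly. Their poses are not given: they have to be found in the camera images.
- bottle: Tall slim amber bottle, blue cap, loose and upright on the bench: body 48 mm in diameter up to 74 mm, cap 38 mm in diameter from 82 to 100 mm (its top), about 180 g. Origin: centre of its underside, z up. Not the short vial (48 mm in diameter, 58 mm tall) or the wide bottle (82 by 110 mm) on the bench, nor the short vials in the wheel, all of the same glass and cap.
- pocket (a point): Centre of the inner floor of the cup to load, 30 mm above the bench; turns with the wheel. Grey cup, 62 mm inside, flared to 74 mm at the rim, 42 mm above this floor; one of six on a 276 mm wheel, 60 degrees apart, 100 mm from the axis. Starts at the load mark (black diamond on a white tab of the base); both next cups are empty too. The reader, a 101 mm black post, stands one click on.
- wheel_grip (a point): Centre of the wheel's handle, on the wheel's vertical axis, 118 mm above the bench. The handle is a black bar, 64 mm long, 16 mm thick, reaching from 93 to 135 mm above the bench, on a 22 mm round steel stem. x lies along the bar, y across it, z up; it turns with the wheel.
- wheel (a joint): Turn of the wheel in rad, 0 at the start, growing counter-clockwise seen from above. A light detent (at most about 0.12 N m, little friction; damped, 0.35 N m at 1 rad/s) makes it rest every 60 degrees (1.047 rad) and pulls it to the nearest rest in a second or so when let go. Turns either way without a stop nearby.
Not all that is in view belongs to the job. Leave any green or pink look-alike of the bottle alone.

How it is judged:
By the outcome, as a careful person would: the job done as asked, in the order asked, and still so for the second after the job is handed in, with the robot touching nothing.
It also fails if it takes over 54 s, if anything falls off the work surface, if the arm or the gripper's body presses on something with over 40 N, if the wrist force passes 120 N, or if a joint passes its speed limit or range.

## Working session

There is one attempt and no reset: what is moved stays moved. The work goes in short steps, Python scripts to look and compute and a tool call to move; the robot and the scene stay as the last step left them, time stands still between calls to the robot, and variables do not carry over. Pictures are saved under pics/ and viewed, and the job is handed in when it is done.

Besides the shell and the picture viewer there is one more tool, called after "Request:" as name([rows], argument=value, ...), one row to a line, values as JSON. servo_tool: Moves the arm, as the interface text tells. Its arguments: {"type":"object","properties":{"dp":{"type":"array","items":{"type":"array","items":{"type":"number"}}},"yaw":{"type":"array","items":{"type":"number"}},"fingers":{"type":"number"},"grip_force":{"type":"number"}},"required":["dp","yaw"]}

```bash
mkdir -p pics
python3 - <<'E'
from bench import ctrl
import cv2,numpy as np
s=ctrl.get_state();print({k:np.round(v,3) for k,v in s.items()})
for n in("scene","top"):
    im,d=ctrl.get_image(n);cv2.imwrite(f"pics/{n}0.png",im[:,:,::-1]);np.savez(f"{n}0.npz",im=im,d=d)
    c=ctrl.camera_info(n);print(n,c)
E
```

```text
{'time': np.float64(0.0), 'joint_positions': array([ 1.187,  0.322, -0.07 ,  1.452,  0.023,  1.371, -0.057]), 'qd': array([-0.001,  0.   , -0.   ,  0.   , -0.   ,  0.001, -0.002]), 'joint_torque': array([ 1.0000e-03, -4.9128e+01, -4.0300e-01, -3.1253e+01, -6.4000e-02,
        4.4000e-02,  0.0000e+00]), 'position': array([ 0.252, -0.599,  0.221]), 'tool_rot': array([ 2.003,  0.406, -2.004]), 'ft_force': array([0.259, 0.612, 0.263]), 'torque': array([-0.037, -0.003, -0.   ]), 'grip_width': np.float64(1.001)}
scene {'fx': 390.9210091687181, 'fy': 390.9210091687181, 'cx': 281.20552227712426, 'cy': 215.85891397317243, 'extrinsics': array([[ 0.6655758 ,  0.7463186 , -0.00417221, -0.2832811 ],
       [ 0.4512505 , -0.40687072, -0.79424757, -0.17302475],
       [-0.59445928,  0.52674925, -0.60757994,  1.14689212],
       [ 0.        ,  0.        ,  0.        ,  1.        ]])}
top {'fx': 390.2755129652141, 'fy': 390.2755129652141, 'cx': 278.34297155257883, 'cy': 209.4038491504596, 'extrinsics': array([[ 7.77093164e-02, -9.96975897e-01,  5.68649824e-04,
        -1.21762485e-01],
       [-9.72106138e-01, -7.58974208e-02, -2.21921692e-01,
         5.21541074e-01],
       [ 2.21293737e-01,  1.66925950e-02, -9.75064326e-01,
         7.21694349e-01],
       [ 0.00000000e+00,  0.00000000e+00,  0.00000000e+00,
         1.00000000e+00]])}
```

View pics/scene0.png

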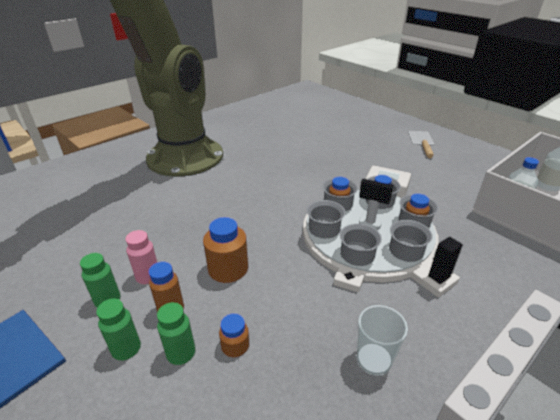

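View pics/top0.png

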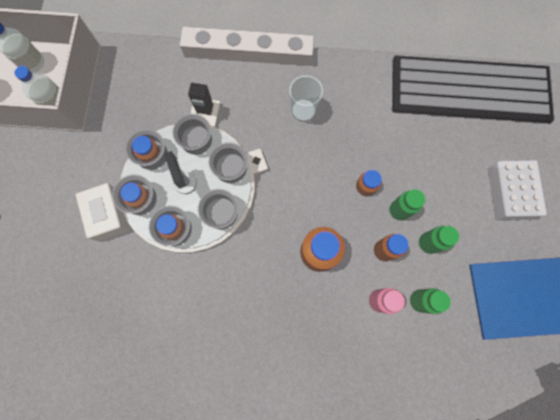

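Top view candidates for the bottle: slim amber (396,246), wide amber (324,247), short amber vial (371,182), wheel vials (146,148), (132,195), (170,227), green (411,203), (444,239), (436,301), pink (390,301). By its description the bottle is the one at (396,246); in the scene view that is (165,290). The load cup is at top (229,163), beside the diamond at (257,160). Next I measure.

```bash
cat > h.py <<'E'
import numpy as np,cv2
from bench import ctrl
def cloud(n,d):
    c=ctrl.camera_info(n);v,u=np.mgrid[:420,:560]
    P=np.stack([(u-c['cx'])/c['fx']*d,(v-c['cy'])/c['fy']*d,d],-1)
    E=c['extrinsics'];W=(P-E[:3,3])@E[:3,:3]
    W[d<=0]=np.nan;return W
def proj(n,p):
    c=ctrl.camera_info(n);E=c['extrinsics'];q=E[:3,:3]@np.array(p)+E[:3,3]
    return c['fx']*q[0]/q[2]+c['cx'],c['fy']*q[1]/q[2]+c['cy']
E
python3 - <<'E'
from h import *
import cv2
Cl={}
for n in("scene","top"):
    z=np.load(n+"0.npz");im,d=z['im'],z['d'];W=cloud(n,d);Cl[n]=(im,W)
    b=(im[...,2]>120)&(im[...,0]<80)&(im[...,1]<110)&(W[...,2]>.03)
    k,l,st,ce=cv2.connectedComponentsWithStats(b.astype(np.uint8))
    for i in range(1,k):
        if st[i,4]>40:
            p=W[l==i];zt=np.nanpercentile(p[:,2],95);t=p[p[:,2]>zt-.006]
            mn,mx=np.nanmin(t,0),np.nanmax(t,0)
            print(n,ce[i].round(),st[i,4],'ztop',zt.round(4),'mid',((mn+mx)/2).round(4),'ext',(mx-mn)[:2].round(3))
im,W=Cl['top']
# handle
for n in Cl:
    im,W=Cl[n]
    g=im.max(-1)<70
    s=g&(W[...,2]>.12)&(W[...,2]<.142)&(W[...,0]>.4)
    print(n,s.sum())
    p=W[s]; 
    if n=='top': u,v=np.where(s)[1],np.where(s)[0]
    k,l,st,ce=cv2.connectedComponentsWithStats(s.astype(np.uint8))
    for i in range(1,k):
        if st[i,4]>15:
            p=W[l==i];(c,wh,a)=cv2.minAreaRect(p[:,:2].astype(np.float32)*1000);print(ce[i],st[i,4],c,wh,a,np.nanmedian(p[:,2]))
# crop
a=cv2.resize(np.load('scene0.npz')['im'][230:370,60:270],None,fx=3.5,fy=3.5,interpolation=3)
cv2.imwrite('pics/crop.png',a[:,:,::-1])
a=cv2.resize(np.load('top0.npz')['im'][80:260,70:280],None,fx=3.3,fy=3.3,interpolation=3)
cv2.imwrite('pics/cropw.png',a[:,:,::-1])
E
```

```text
scene [531. 161.] 55 ztop 0.1383 mid [0.7513 0.4376 0.1357] ext [0.023 0.023]
scene [339. 184.] 51 ztop 0.0898 mid [0.4822 0.1228 0.087 ] ext [0.034 0.025]
scene [419. 202.] 48 ztop 0.0896 mid [0.6395 0.195  0.0872] ext [0.033 0.023]
scene [221. 231.] 99 ztop 0.1119 mid [ 0.4634 -0.177   0.1096] ext [0.043 0.043]
scene [159. 273.] 91 ztop 0.102 mid [ 0.4754 -0.3111  0.0993] ext [0.037 0.033]
scene [232. 330.] 78 ztop 0.0596 mid [ 0.6185 -0.2702  0.0572] ext [0.025 0.032]
scene 782
[521.96106557  78.8954918 ] 488 (523.7767333984375, 1009.2138671875) (233.9427490234375, 115.99968719482422) 40.53513717651367 0.13107540672899157
[376.74489796 186.16666667] 294 (583.2301025390625, 115.80107116699219) (62.7129020690918, 14.99460220336914) 30.353267669677734 0.13088151180187974
top 42
[175.70833333 163.375     ] 24 (586.6777954101562, 115.52261352539062) (30.59333038330078, 2.2721478939056396) 26.253023147583008 0.13212073148347275
```

View pics/crop.png

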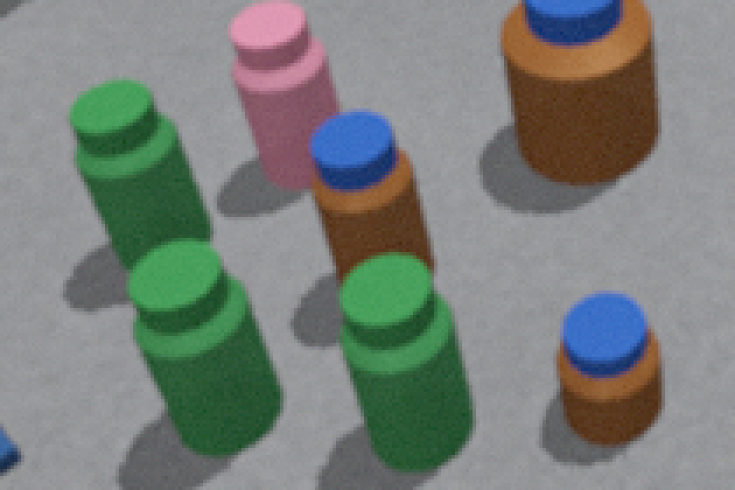

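View pics/cropw.png

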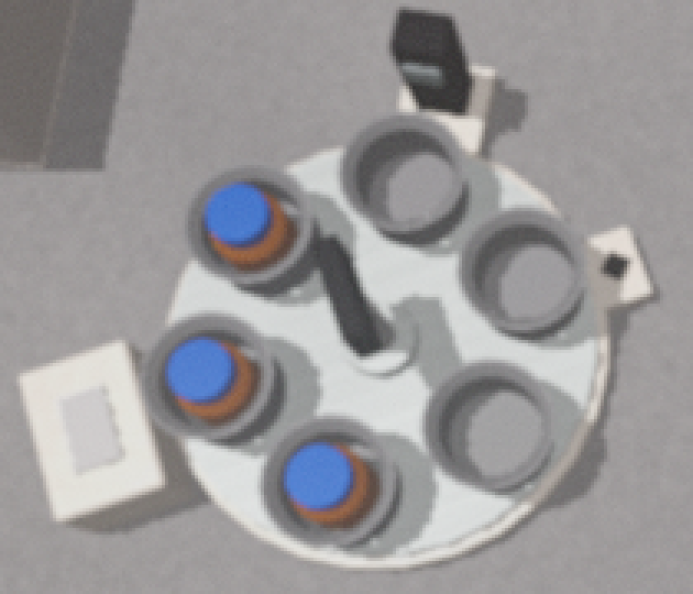

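The crop confirms the slim amber bottle at scene (165,290), with a pink bottle behind it and greens around it. Now more precise positions, and the gaps for the fingers.

Run:
```python
from h import *
z=np.load("top0.npz");im,d=z['im'],z['d'];W=cloud("top",d)
hsv=cv2.cvtColor(im,cv2.COLOR_RGB2HSV);H,S=hsv[...,0],hsv[...,1]
print(im[245,398],d[245,398],W[245,398])
for n in ("top","scene"):
  z=np.load(n+"0.npz");im,d=z['im'],z['d'];W=cloud(n,d);hsv=cv2.cvtColor(im,cv2.COLOR_RGB2HSV);H,S=hsv[...,0],hsv[...,1]
  for nm,m in(("blue",(H>100)&(H<125)&(S>150)),("green",(H>50)&(H<80)&(S>100)),("pink",(H>160)&(S>70))):
    m=m&(W[...,2]>.03)
    k,l,st,ce=cv2.connectedComponentsWithStats(m.astype(np.uint8))
    for i in range(1,k):
        if st[i,4]>40:
            p=W[l==i];zt=np.nanpercentile(p[:,2],90);t=p[(p[:,2]>zt-.008)]
            (c,r)=cv2.minEnclosingCircle(t[:,:2].astype(np.float32)*1000)
            print(n,nm,ce[i].round(),st[i,4],'zt',zt.round(4),'c',np.round(c,1),'r',round(r,1))
  # rims: z .066-.075 grey
  C=np.array([.5835,.1155])
  R=np.hypot(W[...,0]-C[0],W[...,1]-C[1])
  s=(W[...,2]>.066)&(W[...,2]<.078)&(R<.15)&(R>.055)&(S<60)
  k,l,st,ce=cv2.connectedComponentsWithStats(s.astype(np.uint8),connectivity=8)
  for i in range(1,k):
        if st[i,4]>60:
            p=W[l==i];c,r=cv2.minEnclosingCircle(p[:,:2].astype(np.float32)*1000);print(n,'rim',ce[i].round(),st[i,4],np.round(c,1),round(r,1))
  # plate: fit
  s=(im.min(-1)>170)&(R<.16)&(W[...,2]<.035)
  p=W[s];c,r=cv2.minEnclosingCircle(p[:,:2].astype(np.float32)*1000);print(n,'plate',c,r,np.nanmedian(p[:,2]))
  s=(im.max(-1)<60)&(R>.13)&(R<.2)&(W[...,2]<.05)
  k,l,st,ce=cv2.connectedComponentsWithStats(s.astype(np.uint8))
  for i in range(1,k):
      if st[i,4]>8: print(n,'dark',ce[i].round(),st[i,4],W[l==i].mean(0).round(4))
  s=(im.max(-1)<75)&(R>.13)&(R<.26)&(W[...,2]>.05)&(W[...,2]<.125)
  p=W[s];print(n,'reader?',s.sum(),np.nanmin(p,0),np.nanmax(p,0))
```

```text
[ 68 119 204] 0.7240303 [ 0.47002745 -0.30809741  0.09900395]
top blue [21. 72.] 107 zt 0.1367 c [747.1 440.6] r 12.9
top blue [142. 144.] 231 zt 0.0891 c [634.9 201.9] r 18.0
top blue [372. 179.] 209 zt 0.0592 c [ 609.  -265.4] r 17.3
top blue [130. 191.] 161 zt 0.0892 c [537.3 208.3] r 17.1
top blue [166. 224.] 188 zt 0.0892 c [478.4 129.7] r 17.1
top blue [325. 246.] 531 zt 0.1112 c [ 456.9 -171.4] r 24.1
top blue [397. 244.] 278 zt 0.1012 c [ 472.1 -307. ] r 17.4
top green [410. 202.] 514 zt 0.1007 c [ 561.4 -339.4] r 18.7
top green [442. 238.] 594 zt 0.1007 c [ 495.6 -401.6] r 18.6
top green [435. 301.] 544 zt 0.1011 c [ 374.8 -383.2] r 18.4
top pink [388. 301.] 650 zt 0.1009 c [ 368.8 -300.9] r 19.0
top rim [190. 129.] 390 [677.9 110.1] 40.6
top rim [143. 145.] 407 [637.3 200.4] 41.5
top rim [227. 159.] 408 [619.5  29.3] 40.7
top rim [130. 192.] 434 [536.7 210.6] 40.8
top rim [217. 207.] 439 [520.3  38.6] 40.6
top rim [168. 225.] 475 [478.9 129.3] 40.8
top plate (587.73681640625, 115.15618133544922) 158.1977996826172 0.025210613602644778
top dark [204. 109.] 52 [0.7436 0.0975 0
[... 683 characters left out ...]
c [ 498.3 -403.6] r 19.3
scene green [174. 328.] 1388 zt 0.1012 c [ 564.4 -340.6] r 19.5
scene pink [140. 251.] 907 zt 0.1013 c [ 371.9 -302. ] r 19.2
scene rim [396. 185.] 79 [555.8 223.9] 33.9
scene rim [340. 188.] 181 [481.9 129.3] 41.5
scene rim [419. 206.] 214 [639.1 200.1] 41.0
scene rim [326. 209.] 318 [521.7  38.4] 42.1
scene rim [412. 231.] 380 [680.2 110.4] 41.0
scene rim [361. 234.] 374 [620.7  27.2] 41.6
scene plate (586.8680419921875, 114.99932861328125) 157.99534606933594 0.02648138562991045
scene dark [439. 274.] 232 [0.7633 0.0881 0.0357]
scene dark [349. 275.] 32 [ 0.646  -0.0261  0.0212]
scene reader? 688 [0.44903471 0.00286184 0.05006394] [0.77521084 0.2415803  0.10302764]
```

Run:
```python
from h import *
from scipy.spatial.transform import Rotation as R
s=ctrl.get_state();M=R.from_rotvec(s['tool_rot']).as_matrix();print(M.round(3),np.degrees(np.arctan2(M[1,1],M[0,1])))
p=s['position'];print(np.degrees(np.arctan2(p[1],p[0])))
ax=np.array([.5797,.1196])
for n in("scene","top"):
    z=np.load(n+"0.npz");im,d=z['im'],z['d'];W=cloud(n,d)
    for lo in(.1,.12,.128,.132):
        q=(W[...,2]>lo)&(W[...,2]<.145)&(np.hypot(W[...,0]-ax[0],W[...,1]-ax[1])<.05)
        p=W[q][:,:2]
        if len(p)<8: continue
        c=p.mean(0);u,sv,vt=np.linalg.svd(p-c);v=vt[0]*np.sign(vt[0,0]);t=(p-c)@v;nn=(p-c)@vt[1]
        print(n,lo,len(p),c.round(4),'mid',(c+v*(t.max()+t.min())/2).round(4),'ang',np.degrees(np.arctan2(v[1],v[0])).round(1),'len',np.ptp(t).round(4),np.ptp(nn).round(4))
    for p in([*ax,.135],[.6205,.0285,.03],[.4742,-.308,.1]): print(n,np.round(proj(n,p),1))
```

```text
[[-0.001  0.387 -0.922]
 [ 0.002 -0.922 -0.387]
 [-1.    -0.002  0.   ]] -67.2060344886873
-67.21362972826326
scene 0.1 605 [0.5836 0.1144] mid [0.5826 0.114 ] ang 25.0 len 0.0642 0.0199
scene 0.12 336 [0.583  0.1153] mid [0.5822 0.1149] ang 25.3 len 0.0641 0.0196
scene 0.128 228 [0.5825 0.1164] mid [0.5821 0.1161] ang 25.4 len 0.0631 0.0195
scene 0.132 168 [0.582  0.1174] mid [0.5814 0.1171] ang 25.1 len 0.0628 0.0193
scene [376.7 182.3]
scene [357.3 252. ]
scene [160.7 268.7]
top 0.1 393 [0.5743 0.116 ] mid [0.5779 0.1176] ang 23.9 len 0.0629 0.0166
top 0.12 323 [0.5758 0.1174] mid [0.5776 0.1183] ang 24.4 len 0.0628 0.0164
top 0.128 291 [0.5765 0.1183] mid [0.5774 0.1187] ang 24.6 len 0.0628 0.0163
top 0.132 264 [0.5771 0.1189] mid [0.5773 0.119 ] ang 23.9 len 0.0629 0.0159
top [172.2 165.5]
top [230.4 166.9]
top [398.1 242.7]
```

Request:
servo_tool([
  [0, 0, 0],
  [0, 0, 0],
  [0, 0, 0],
  [0, 0, 0],
  [0, 0, 0],
], yaw=[-0.74, -0.74, -0.74, -0.74, -0.74], fingers=0.8, grip_force=25)

```text
time: 0.6
position: [0.2516, -0.599, 0.2219]
tool_rot: [1.758, 0.733, -1.758]
ft_force: [-0.1, 0.0, -0.1]
grip_width: 0.806
```

```bash
cat >> h.py <<'E'
from scipy.spatial.transform import Rotation as R
def plan(t,jaw=None):
    s=ctrl.get_state();M=R.from_rotvec(s['tool_rot']).as_matrix();p=s['position']
    a=np.degrees(np.arctan2(M[1,1],M[0,1]))
    print('t',round(float(s['time']),2),'p',p.round(4),'jaw',a.round(2),'w',round(float(s['grip_width']),3),'F',s['ft_force'].round(1),'q57',s['joint_positions'][[4,6]].round(2),'tilt',(M[:,0]+[0,0,1]).round(3))
    u=M.T@(np.array(t)-p)/.025;print('units total',u.round(2),'norm rows>=',round(np.abs(u).max(),1))
    if jaw is not None: print('yaw units',round((a-jaw)/6,2))
E
python3 -c "
from h import *
plan([.4742,-.308,.18],-45)"
```

```text
t 0.6 p [ 0.2516 -0.599   0.2219] jaw -44.82 w 0.806 F [-0.1  0.  -0.1] q57 [0.04 0.32] tilt [-0.     0.001  0.   ]
units total [  1.68  -1.89 -14.53] norm rows>= 14.5
yaw units 0.03
```

Request:
servo_tool([
  [0.04, -0.1, -0.5],
  [0.04, -0.1, -0.9],
  [0.04, -0.1, -0.9],
  [0.04, -0.1, -0.9],
  [0.04, -0.1, -0.9],
], yaw=[0, 0, 0, 0, 0])

```text
time: 1.1
position: [0.3165, -0.516, 0.2171]
tool_rot: [1.761, 0.729, -1.761]
ft_force: [-0.0, -0.2, -0.2]
grip_width: 0.799
```

Request:
servo_tool([
  [0.1, -0.12, -0.9],
  [0.1, -0.12, -0.9],
  [0.1, -0.12, -0.9],
  [0.1, -0.12, -0.9],
  [0.1, -0.12, -0.9],
], yaw=[0, 0, 0, 0, 0])

```text
time: 1.6
position: [0.3852, -0.4258, 0.2046]
tool_rot: [1.761, 0.729, -1.761]
ft_force: [-0.2, 0.8, 0.3]
grip_width: 0.798
```

Request:
servo_tool([
  [0.1, -0.12, -0.9],
  [0.1, -0.12, -0.9],
  [0.1, -0.12, -0.9],
  [0.1, -0.12, -0.9],
  [0.1, -0.12, -0.9],
], yaw=[0, 0, 0, 0, 0])

```text
time: 2.1
position: [0.4539, -0.3356, 0.1922]
tool_rot: [1.761, 0.729, -1.761]
ft_force: [0.2, 0.7, 0.1]
grip_width: 0.8
```

```bash
python3 -c "
from h import *
plan([.4742,-.308,.14],-45)
for n in ('scene','top'): cv2.imwrite('pics/%s1.png'%n,ctrl.get_image(n)[0][:,:,::-1])
plan([.4742,-.308,.049],-45)"
```

```text
t 2.1 p [ 0.4539 -0.3356  0.1922] jaw -45.08 w 0.8 F [0.2 0.7 0.1] q57 [ 0.06 -0.24] tilt [-0.  0.  0.]
units total [ 2.09 -0.21 -1.35] norm rows>= 2.1
yaw units -0.01
t 2.2 p [ 0.4558 -0.3326  0.192 ] jaw -44.71 w 0.799 F [0.3 0.4 0.1] q57 [ 0.06 -0.24] tilt [0.    0.003 0.   ]
units total [ 5.72 -0.16 -1.21] norm rows>= 5.7
yaw units 0.05
```

View pics/scene1.png

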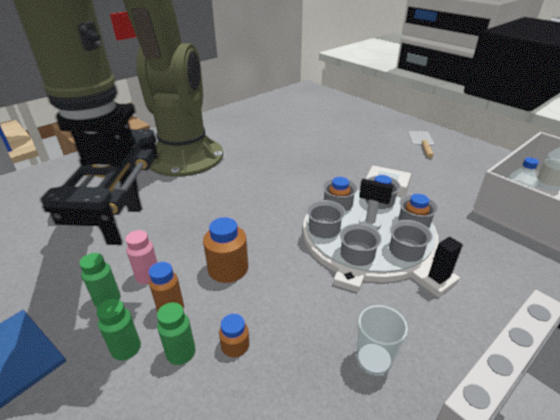

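Request:
servo_tool([
  [0, -0.16, -0.6],
  [0, 0, -0.61],
  [0, 0, 0],
  [0, 0, 0],
  [0, 0, 0],
], yaw=[0, 0, 0, 0, 0])

```text
time: 2.7
position: [0.4714, -0.3143, 0.1925]
tool_rot: [1.76, 0.728, -1.761]
ft_force: [-0.7, -0.2, -0.8]
grip_width: 0.8
```

```bash
python3 -c "
from h import *
print(proj('scene',[.4539,-.3356,.192]),proj('scene',[.4539,-.3356,.26]))
for n in ('scene','top'): cv2.imwrite('pics/%s2.png'%n,ctrl.get_image(n)[0][:,:,::-1])
plan([.4742,-.308,.049],-45)"
```

```text
(np.float64(125.51498370019269), np.float64(226.47405902924723)) (np.float64(113.44952360844258), np.float64(188.35145869891835))
t 2.8 p [ 0.4713 -0.3143  0.1925] jaw -45.1 w 0.797 F [-1.  -0.7  0.6] q57 [ 0.06 -0.3 ] tilt [-0. -0.  0.]
units total [ 5.74 -0.1  -0.26] norm rows>= 5.7
yaw units -0.02
```

View pics/scene2.png

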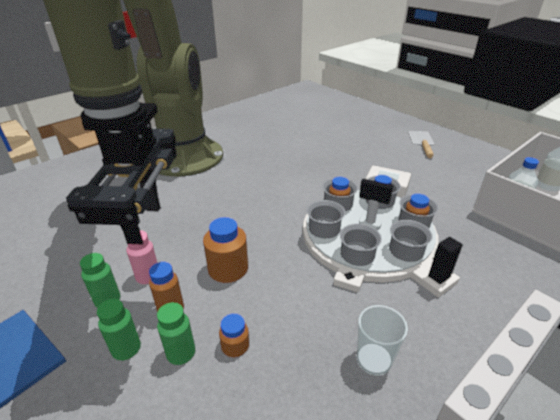

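View pics/top2.png

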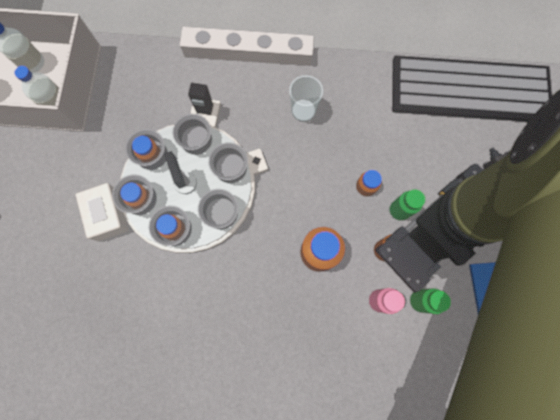

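Request:
servo_tool([
  [0, -0.1, -0.26],
  [0.7, 0, 0],
  [0.7, 0, 0],
  [0.7, 0, 0],
  [0, 0, 0],
], yaw=[0, 0, 0, 0, 0])

```text
time: 3.3
position: [0.4732, -0.3059, 0.1376]
tool_rot: [1.759, 0.733, -1.764]
ft_force: [-0.4, 0.3, -0.4]
grip_width: 0.801
```

```bash
python3 -c "
from h import *
plan([.4742,-.308,.049],-45)
for n in ('scene','top'): cv2.imwrite('pics/%s3.png'%n,ctrl.get_image(n)[0][:,:,::-1])
"
```

```text
t 3.3 p [ 0.4732 -0.3059  0.1376] jaw -45.01 w 0.801 F [-0.4  0.3 -0.4] q57 [ 0.08 -0.32] tilt [-0.004  0.003  0.   ]
units total [3.54 0.11 0.03] norm rows>= 3.5
yaw units -0.0
```

View pics/scene3.png

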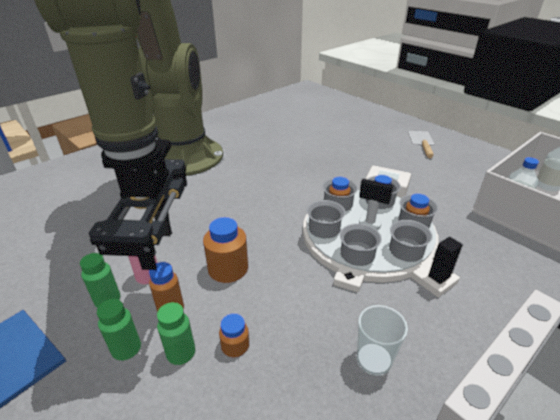

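```bash
python3 -c "
from h import *
a=cv2.imread('pics/scene3.png')[150:330,70:250];cv2.imwrite('pics/c3.png',cv2.resize(a,None,fx=3.2,fy=3.2,interpolation=3))
for s in(-1,0,1): print(proj('scene',[.4732+s*.7*.04,-.3059-s*.7*.04,.1376]),proj('scene',[.4732+s*.7*.04,-.3059-s*.7*.04,.207]))
"
```

```text
(np.float64(164.36846624389742), np.float64(234.8297568128658)) (np.float64(156.10775020804783), np.float64(200.82153540904034))
(np.float64(157.03707264447652), np.float64(250.91777438275426)) (np.float64(147.7940186041377), np.float64(216.23686306833574))
(np.float64(148.924764949526), np.float64(268.7194306379871)) (np.float64(138.52651150939192), np.float64(233.4206819906545))
```

View pics/c3.png

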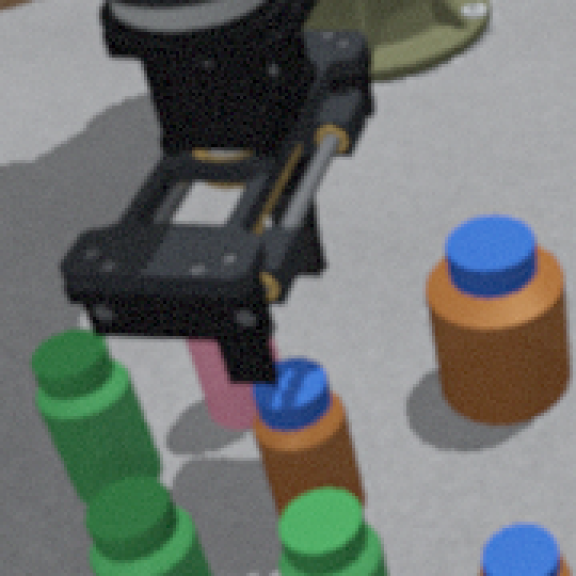

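Near fingertip is at about (148,268), as predicted, and the bottle cap lies between the fingers. I descend now.

Request:
servo_tool([
  [0.7, 0.08, 0],
  [0.8, 0, 0],
  [0.8, 0, 0],
  [0.7, 0, 0],
  [0.4, 0, 0],
], yaw=[0, 0, 0, 0, 0])

```text
time: 3.9
position: [0.4763, -0.3086, 0.0549]
tool_rot: [1.76, 0.729, -1.76]
ft_force: [-0.1, 1.0, -0.5]
grip_width: 0.8
```

```bash
python3 -c "
from h import *
plan([.4742,-.308,.049],-45)
"
```

```text
t 3.9 p [ 0.4763 -0.3086  0.0549] jaw -45.02 w 0.8 F [-0.1  1.  -0.5] q57 [ 0.12 -0.35] tilt [ 0. -0.  0.]
units total [ 0.24 -0.08  0.04] norm rows>= 0.2
yaw units -0.0
```

Request:
servo_tool([
  [0.15, -0.05, 0.03],
  [0, 0, 0],
  [0, 0, 0],
  [0, 0, 0],
  [0, 0, 0],
], yaw=[0, 0, 0, 0, 0])

```text
time: 4.4
position: [0.4752, -0.3085, 0.0521]
tool_rot: [1.76, 0.728, -1.759]
ft_force: [0.1, 0.1, -0.2]
grip_width: 0.8
```

Request:
servo_tool([
  [0, 0, 0],
  [0, 0, 0],
  [0, 0, 0],
  [0, 0, 0],
  [0, 0, 0],
], yaw=[0, 0, 0, 0, 0], fingers=0.4, grip_force=20)

```text
time: 4.9
position: [0.4749, -0.3083, 0.0514]
tool_rot: [1.76, 0.728, -1.76]
ft_force: [0.2, 0.0, 0.5]
grip_width: 0.544
```

Request:
servo_tool([
  [0, 0, 0],
  [0, 0, 0],
  [0, 0, 0],
  [0, 0, 0],
  [0, 0, 0],
], yaw=[0, 0, 0, 0, 0])

```text
time: 5.4
position: [0.4749, -0.3083, 0.0514]
tool_rot: [1.76, 0.729, -1.76]
ft_force: [0.5, -0.7, 0.2]
grip_width: 0.544
```

```bash
python3 -c "
from h import *
plan([.4742,-.308,.22],-45)
"
```

```text
t 5.4 p [ 0.4749 -0.3083  0.0514] jaw -45.01 w 0.544 F [ 0.5 -0.7  0.2] q57 [ 0.12 -0.35] tilt [ 0. -0.  0.]
units total [-6.74 -0.02  0.01] norm rows>= 6.7
yaw units -0.0
```

Request:
servo_tool([
  [-0.1, 0, 0],
  [-0.3, 0, 0],
  [-0.6, 0, 0],
  [-0.9, 0, 0],
  [-0.9, 0, 0],
], yaw=[0, 0, 0, 0, 0], fingers=0.3, grip_force=25)

```text
time: 5.9
position: [0.4746, -0.3079, 0.1229]
tool_rot: [1.76, 0.729, -1.76]
ft_force: [0.7, -0.7, -2.3]
grip_width: 0.548
```

Request:
servo_tool([
  [-0.9, 0, 0],
  [-0.9, 0, 0],
  [-0.9, 0, 0],
  [-0.6, 0, 0],
  [-0.3, 0, 0],
], yaw=[0, 0, 0, 0, 0])

```text
time: 6.4
position: [0.4754, -0.3084, 0.2137]
tool_rot: [1.761, 0.726, -1.758]
ft_force: [-0.8, -0.5, -1.5]
grip_width: 0.546
```

```bash
python3 -c "
from h import *
plan([.6203,.0287,.205],-45)
for n in ('scene',): cv2.imwrite('pics/%s4.png'%n,ctrl.get_image(n)[0][:,:,::-1])
"
```

```text
t 6.4 p [ 0.4754 -0.3084  0.2137] jaw -45.0 w 0.546 F [-0.8 -0.5 -1.5] q57 [ 0.06 -0.3 ] tilt [ 0.002 -0.002  0.   ]
units total [  0.34  -5.44 -13.63] norm rows>= 13.6
yaw units -0.0
```

View pics/scene4.png

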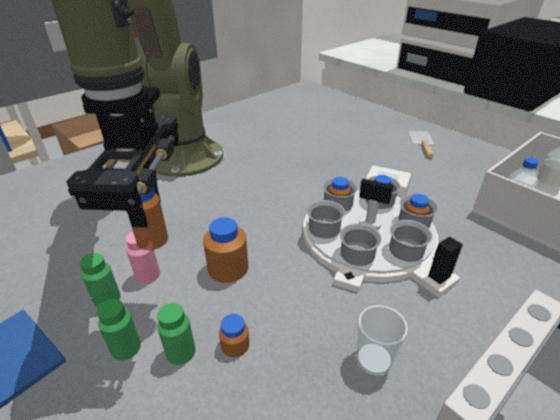

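Bottle held upright at (150,220); the wrist reads about 1.8 N, matching its weight. Moving over the load cup.

Request:
servo_tool([
  [0, -0.16, -0.4],
  [0, -0.28, -0.7],
  [0, -0.36, -0.9],
  [0, -0.36, -0.9],
  [0, -0.36, -0.9],
], yaw=[0, 0, 0, 0, 0])

```text
time: 6.95
position: [0.5147, -0.2119, 0.2096]
tool_rot: [1.759, 0.732, -1.762]
ft_force: [-0.5, 0.6, -2.2]
grip_width: 0.546
```

Request:
servo_tool([
  [0, -0.36, -0.9],
  [0, -0.36, -0.9],
  [0, -0.36, -0.9],
  [0, -0.36, -0.9],
  [0, -0.36, -0.9],
], yaw=[0, 0, 0, 0, 0])

```text
time: 7.45
position: [0.5622, -0.1006, 0.2096]
tool_rot: [1.758, 0.732, -1.762]
ft_force: [-0.3, 0.4, -3.0]
grip_width: 0.542
```

Request:
servo_tool([
  [0, -0.36, -0.9],
  [0, -0.36, -0.9],
  [0, -0.36, -0.9],
  [0, -0.32, -0.8],
  [0, -0.16, -0.4],
], yaw=[0, 0, 0, 0, 0])

```text
time: 7.95
position: [0.6036, -0.0024, 0.2098]
tool_rot: [1.757, 0.735, -1.76]
ft_force: [0.4, 0.3, -2.2]
grip_width: 0.541
```

```bash
python3 -c "
from h import *
plan([.6203,.0287,.205],-45)
"
```

```text
t 7.95 p [ 0.6036 -0.0024  0.2098] jaw -44.78 w 0.541 F [ 0.4  0.3 -2.2] q57 [ 0.15 -0.93] tilt [-0.002  0.002  0.   ]
units total [ 0.19 -0.4  -1.35] norm rows>= 1.4
yaw units 0.04
```

Request:
servo_tool([
  [0, -0.2, -0.65],
  [0, -0.15, -0.5],
  [0, 0, 0],
  [0, 0, 0],
  [0, 0, 0],
], yaw=[0, 0, 0, 0, 0])

```text
time: 8.45
position: [0.618, 0.0189, 0.211]
tool_rot: [1.76, 0.727, -1.762]
ft_force: [0.0, -0.1, -2.0]
grip_width: 0.542
```

```bash
python3 -c "
from h import *
plan([.6203,.0287,.125],-45)
for n in ('scene','top'): cv2.imwrite('pics/%s5.png'%n,ctrl.get_image(n)[0][:,:,::-1])
plan([.6203,.0287,.125],-45)
"
```

```text
t 8.45 p [0.618  0.0189 0.211 ] jaw -45.09 w 0.542 F [ 0.  -0.1 -2. ] q57 [ 0.17 -0.99] tilt [-0.001 -0.001  0.   ]
units total [ 3.44 -0.21 -0.35] norm rows>= 3.4
yaw units -0.02
t 8.55 p [0.6181 0.019  0.2113] jaw -45.1 w 0.545 F [ 0.7 -0.3 -2.2] q57 [ 0.17 -0.99] tilt [-0.    -0.001  0.   ]
units total [ 3.45 -0.21 -0.34] norm rows>= 3.5
yaw units -0.02
```

View pics/scene5.png

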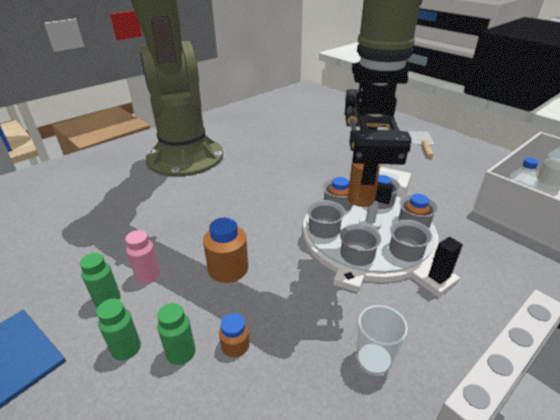

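View pics/top5.png

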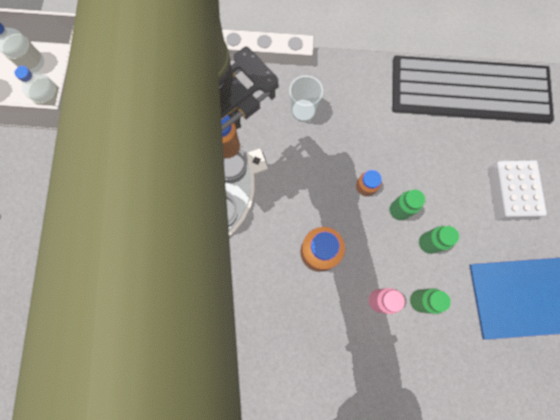

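Request:
servo_tool([
  [0, -0.21, -0.35],
  [0.6, 0, 0],
  [0.9, 0, 0],
  [0.9, 0, 0],
  [0.5, 0, 0],
], yaw=[0, 0, 0, 0, 0])

```text
time: 9.05
position: [0.6191, 0.0303, 0.1356]
tool_rot: [1.757, 0.731, -1.764]
ft_force: [-1.1, 0.7, -3.0]
grip_width: 0.543
```

Request:
servo_tool([
  [0.1, 0, 0],
  [0, 0, 0],
  [0, 0, 0],
  [0, 0, 0],
  [0, 0, 0],
], yaw=[0, 0, 0, 0, 0])

```text
time: 9.55
position: [0.6214, 0.0302, 0.1372]
tool_rot: [1.761, 0.728, -1.759]
ft_force: [-0.6, 0.2, -2.3]
grip_width: 0.548
```

```bash
python3 -c "
from h import *
plan([.6203,.0287,.082],-45)
im,d=ctrl.get_image('scene')
a=im[140:300,270:470];cv2.imwrite('pics/c6.png',cv2.resize(a,None,fx=3.5,fy=3.5,interpolation=3)[:,:,::-1])
W=cloud('scene',d);hsv=cv2.cvtColor(im,cv2.COLOR_RGB2HSV)
m=(hsv[...,0]<16)&(hsv[...,1]>130)&(W[...,2]>.075)&(np.hypot(W[...,0]-.62,W[...,1]-.03)<.05)
p=W[m];print(len(p),p.min(0),p.max(0))
from scipy.optimize import least_squares
f=least_squares(lambda c:np.hypot(p[:,0]-c[0],p[:,1]-c[1])-.024,[.62,.03],loss='soft_l1',f_scale=.002);print(f.x)
C=np.hypot(W[...,0]-.62,W[...,1]-.03)
s=(W[...,2]>.066)&(W[...,2]<.0745)&(C<.05)&(hsv[...,1]<60)
q=W[s];f=least_squares(lambda c:np.hypot(q[:,0]-c[0],q[:,1]-c[1])-.039,[.62,.03],loss='soft_l1',f_scale=.002);print('rim',len(q),f.x)
c,r=cv2.minEnclosingCircle(q[:,:2].astype(np.float32)*1000);print(c,r)
"
```

```text
t 9.55 p [0.6214 0.0302 0.1372] jaw -45.01 w 0.548 F [-0.6  0.2 -2.3] q57 [ 0.21 -1.03] tilt [ 0.002 -0.     0.   ]
units total [2.21 0.01 0.07] norm rows>= 2.2
yaw units -0.0
573 [0.60487274 0.00185531 0.08830589] [0.65391805 0.05704746 0.28220765]
[0.62024746 0.03055635]
rim 243 [0.62150967 0.02824664]
(622.1326904296875, 27.505884170532227) 40.738670349121094
```

View pics/c6.png

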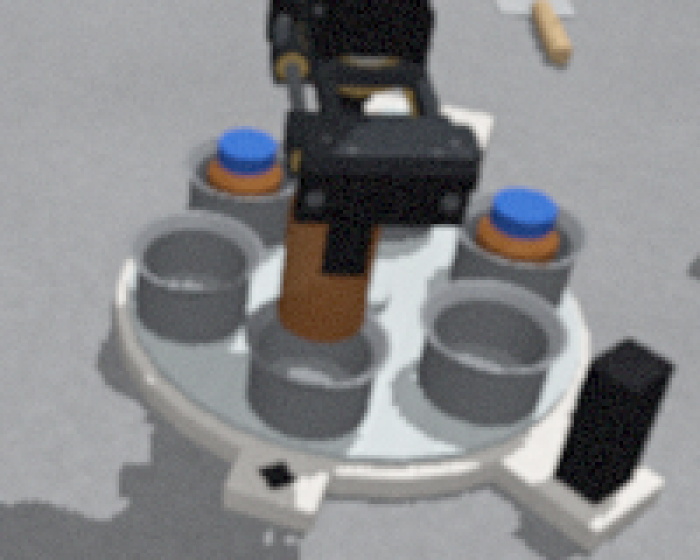

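Request:
servo_tool([
  [0.1, 0.04, 0.06],
  [0.5, 0, 0],
  [0.5, 0, 0],
  [0.4, 0, 0],
  [0.3, 0, 0],
], yaw=[0, 0, 0, 0, 0])

```text
time: 10.1
position: [0.6195, 0.0283, 0.0893]
tool_rot: [1.758, 0.73, -1.762]
ft_force: [-0.5, 0.6, -1.1]
grip_width: 0.544
```

Request:
servo_tool([
  [0, 0, 0],
  [0, 0, 0],
  [0, 0, 0],
  [0, 0, 0],
  [0, 0, 0],
], yaw=[0, 0, 0, 0, 0])

```text
time: 10.6
position: [0.6208, 0.0284, 0.0918]
tool_rot: [1.761, 0.728, -1.759]
ft_force: [0.5, -0.1, -2.5]
grip_width: 0.545
```

```bash
python3 -c "
from h import *
plan([.6212,.0284,.0814],-45)
"
```

```text
t 10.6 p [0.6208 0.0284 0.0918] jaw -45.01 w 0.545 F [ 0.5 -0.1 -2.5] q57 [ 0.23 -1.04] tilt [ 0.001 -0.     0.   ]
units total [ 0.42  0.01 -0.01] norm rows>= 0.4
yaw units -0.0
```

Request:
servo_tool([
  [0.12, 0, 0],
  [0.1, 0, 0],
  [0.08, 0, 0],
  [0.04, 0, 0],
  [0, 0, 0],
], yaw=[0, 0, 0, 0, 0])

```text
time: 11.1
position: [0.6202, 0.0284, 0.0825]
tool_rot: [1.76, 0.729, -1.761]
ft_force: [0.3, 0.0, -2.8]
grip_width: 0.545
```

Request:
servo_tool([
  [0, 0, 0],
  [0, 0, 0],
  [0, 0, 0],
  [0, 0, 0],
  [0, 0, 0],
], yaw=[0, 0, 0, 0, 0])

```text
time: 11.6
position: [0.6205, 0.0284, 0.0828]
tool_rot: [1.76, 0.729, -1.76]
ft_force: [-0.6, -0.0, -2.7]
grip_width: 0.546
```

Not touching yet (still −2.7 N). Lowering gently until it makes contact.

Request:
servo_tool([
  [0.03, 0, 0],
  [0.03, 0, 0],
  [0, 0, 0],
  [0, 0, 0],
  [0, 0, 0],
], yaw=[0, 0, 0, 0, 0])

```text
time: 12.1
position: [0.6206, 0.0284, 0.0814]
tool_rot: [1.76, 0.729, -1.76]
ft_force: [-0.0, -0.3, -0.8]
grip_width: 0.547
```

Request:
servo_tool([
  [0, 0, 0],
  [0, 0, 0],
  [0, 0, 0],
  [0, 0, 0],
  [0, 0, 0],
], yaw=[0, 0, 0, 0, 0])

```text
time: 12.6
position: [0.6205, 0.0284, 0.0814]
tool_rot: [1.76, 0.729, -1.76]
ft_force: [0.6, -0.1, 0.4]
grip_width: 0.543
```

Contact at 0.0814, exactly where the floor should be. Releasing.

Request:
servo_tool([
  [0, 0, 0],
  [0, 0, 0],
  [0, 0, 0],
  [0, 0, 0],
  [0, 0, 0],
], yaw=[0, 0, 0, 0, 0], fingers=0.75)

```text
time: 13.1
position: [0.6204, 0.0284, 0.0813]
tool_rot: [1.76, 0.729, -1.76]
ft_force: [-0.3, 0.2, -0.3]
grip_width: 0.746
```

Request:
servo_tool([
  [-0.2, 0, 0],
  [-0.6, 0, 0],
  [-0.9, 0, 0],
  [-0.9, 0, 0],
  [-0.9, 0, 0],
], yaw=[0, 0, 0, 0, 0])

```text
time: 13.6
position: [0.6208, 0.0286, 0.1712]
tool_rot: [1.761, 0.728, -1.758]
ft_force: [-0.8, -0.1, 0.1]
grip_width: 0.752
```

Request:
servo_tool([
  [-0.7, 0, 0],
  [-0.3, 0, 0],
  [0, 0, 0],
  [0, 0, 0],
  [0, 0, 0],
], yaw=[0, 0, 0.5, 0.9, 0.9], fingers=0.5)

```text
time: 14.1
position: [0.6203, 0.0284, 0.1941]
tool_rot: [1.916, 0.531, -1.916]
ft_force: [0.2, 0.4, 0.0]
grip_width: 0.511
```

```bash
python3 -c "
from h import *
plan([.579,.119,.18],-65.6)
im,d=ctrl.get_image('scene')
a=im[120:300,270:480];cv2.imwrite('pics/c7.png',cv2.resize(a,None,fx=3.3,fy=3.3,interpolation=3)[:,:,::-1])
plan([.579,.119,.18],-65.6)
"
```

```text
t 14.1 p [0.6203 0.0284 0.1941] jaw -59.03 w 0.511 F [0.2 0.4 0. ] q57 [ 0.17 -1.24] tilt [-0. -0.  0.]
units total [ 0.56 -3.96 -0.45] norm rows>= 4.0
yaw units 1.1
t 14.15 p [0.6203 0.0284 0.194 ] jaw -59.22 w 0.508 F [-0.2  0.6 -0.1] q57 [ 0.17 -1.25] tilt [-0. -0.  0.]
units total [ 0.56 -3.96 -0.44] norm rows>= 4.0
yaw units 1.06
```

View pics/c7.png

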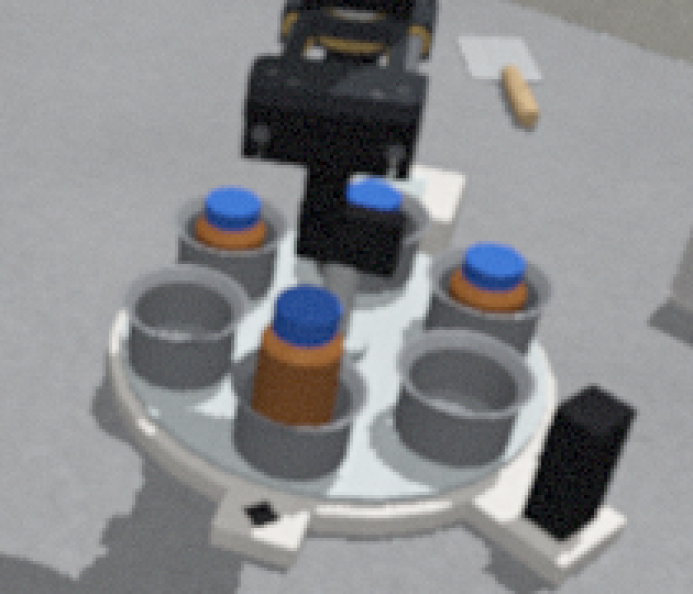

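The crop shows the bottle upright in the load cup. Next, the handle.

Request:
servo_tool([
  [0, 0, 0],
  [0, 0, 0],
  [0, 0, 0],
  [0, 0, 0],
  [0, 0, 0],
], yaw=[0.55, 0.5, 0, 0, 0])

```text
time: 14.65
position: [0.6204, 0.0285, 0.1938]
tool_rot: [1.98, 0.439, -1.98]
ft_force: [0.9, 0.9, -0.0]
grip_width: 0.498
```

```bash
python3 -c "
from h import *
plan([.579,.119,.19],-65.6)
"
```

```text
t 14.65 p [0.6204 0.0285 0.1938] jaw -65.02 w 0.498 F [ 0.9  0.9 -0. ] q57 [ 0.16 -1.34] tilt [-0. -0.  0.]
units total [ 0.15 -3.98 -0.03] norm rows>= 4.0
yaw units 0.1
```

Request:
servo_tool([
  [0, -0.7, 0],
  [0, -0.9, 0],
  [0, -0.9, 0],
  [0, -0.9, 0],
  [0, -0.5, 0],
], yaw=[0.1, 0, 0, 0, 0])

```text
time: 15.15
position: [0.5792, 0.1195, 0.194]
tool_rot: [1.986, 0.432, -1.985]
ft_force: [0.7, 0.8, 0.7]
grip_width: 0.499
```

Request:
servo_tool([
  [0, -0.1, 0],
  [0, 0, 0],
  [0, 0, 0],
  [0, 0, 0],
  [0, 0, 0],
], yaw=[0, 0, 0, 0, 0])

```text
time: 15.65
position: [0.5795, 0.1185, 0.1936]
tool_rot: [1.988, 0.426, -1.988]
ft_force: [1.0, 0.0, -0.2]
grip_width: 0.501
```

```bash
python3 -c "
from h import *
plan([.579,.119,.102],-65.6)
im,d=ctrl.get_image('scene')
a=im[100:280,270:480];cv2.imwrite('pics/c8.png',cv2.resize(a,None,fx=3.3,fy=3.3,interpolation=3)[:,:,::-1])
"
```

```text
t 15.65 p [0.5795 0.1185 0.1936] jaw -65.79 w 0.501 F [ 1.   0.  -0.2] q57 [ 0.15 -1.51] tilt [-0. -0.  0.]
units total [ 3.67 -0.03  0.01] norm rows>= 3.7
yaw units -0.03
```

View pics/c8.png

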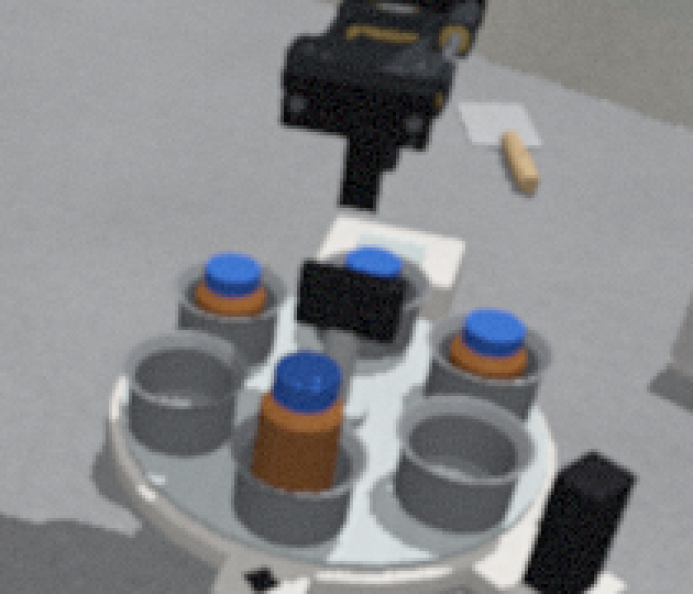

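Request:
servo_tool([
  [0.5, 0, 0],
  [0.8, 0, 0],
  [0.8, 0, 0],
  [0.8, 0, 0],
  [0.5, 0, 0],
], yaw=[0, 0, 0, 0, 0])

```text
time: 16.2
position: [0.5779, 0.119, 0.1062]
tool_rot: [1.984, 0.428, -1.99]
ft_force: [0.1, -0.0, -0.6]
grip_width: 0.504
```

Request:
servo_tool([
  [0.2, 0, 0],
  [0, 0, 0],
  [0, 0, 0],
  [0, 0, 0],
  [0, 0, 0],
], yaw=[0, 0, 0, 0, 0])

```text
time: 16.7
position: [0.5797, 0.1196, 0.1047]
tool_rot: [1.989, 0.427, -1.986]
ft_force: [0.2, 0.8, -0.6]
grip_width: 0.504
```

```bash
python3 -c "
from h import *
plan([.579,.119,.102],-65.6)
"
```

```text
t 16.7 p [0.5797 0.1196 0.1047] jaw -65.71 w 0.504 F [ 0.2  0.8 -0.6] q57 [ 0.2  -1.54] tilt [0.002 0.    0.   ]
units total [0.11 0.01 0.04] norm rows>= 0.1
yaw units -0.02
```

Good. Closing on the bar.

Request:
servo_tool([
  [0, 0, 0],
  [0, 0, 0],
  [0, 0, 0],
  [0, 0, 0],
  [0, 0, 0],
], yaw=[0, 0, 0, 0, 0], fingers=0.1, grip_force=15)

```text
time: 17.2
position: [0.5797, 0.1181, 0.1038]
tool_rot: [1.988, 0.425, -1.987]
ft_force: [1.4, -2.8, -1.0]
grip_width: 0.183
```

Request:
servo_tool([
  [0, 0, 0],
  [0, 0, 0],
  [0, 0, 0],
  [0, 0, 0],
  [0, 0, 0],
], yaw=[0, 0, 0, 0, 0])

```text
time: 17.7
position: [0.5797, 0.1182, 0.1038]
tool_rot: [1.988, 0.425, -1.987]
ft_force: [2.6, -6.0, -1.5]
grip_width: 0.182
```

Request:
servo_tool([
  [0, 0, 0],
  [0, 0, 0],
  [0, 0, 0],
  [0, 0, 0],
  [0, 0, 0],
], yaw=[-0.1, -0.3, -0.5, -0.6, -0.6])

```text
time: 18.2
position: [0.5797, 0.1182, 0.1038]
tool_rot: [1.851, 0.617, -1.85]
ft_force: [3.3, -4.8, -1.0]
grip_width: 0.186
```

```bash
python3 -c "
from h import *
plan([.5797,.1196,.1047],-5.6)
"
```

```text
t 18.2 p [0.5797 0.1182 0.1038] jaw -53.08 w 0.186 F [ 3.3 -4.8 -1. ] q57 [ 0.21 -1.33] tilt [ 0.001 -0.001  0.   ]
units total [-0.04 -0.05 -0.03] norm rows>= 0.0
yaw units -7.91
```

Request:
servo_tool([
  [0, 0, 0],
  [0, 0, 0],
  [0, 0, 0],
  [0, 0, 0],
  [0, 0, 0],
], yaw=[-0.6, -0.6, -0.6, -0.6, -0.6])

```text
time: 18.7
position: [0.5798, 0.1181, 0.1038]
tool_rot: [1.644, 0.853, -1.644]
ft_force: [2.5, -3.6, -1.2]
grip_width: 0.184
```

Request:
servo_tool([
  [0, 0, 0],
  [0, 0, 0],
  [0, 0, 0],
  [0, 0, 0],
  [0, 0, 0],
], yaw=[-0.6, -0.6, -0.6, -0.6, -0.5])

```text
time: 19.2
position: [0.5798, 0.118, 0.1038]
tool_rot: [1.432, 1.046, -1.432]
ft_force: [3.0, -5.1, -1.1]
grip_width: 0.185
```

Request:
servo_tool([
  [0, 0, 0],
  [0, 0, 0],
  [0, 0, 0],
  [0, 0, 0],
  [0, 0, 0],
], yaw=[-0.5, -0.5, -0.4, -0.3, -0.2])

```text
time: 19.7
position: [0.5799, 0.118, 0.1038]
tool_rot: [1.289, 1.153, -1.29]
ft_force: [3.5, -5.1, -0.8]
grip_width: 0.182
```

```bash
python3 -c "
from h import *
plan([.5797,.1196,.1047],-5.6)
"
```

```text
t 19.7 p [0.5799 0.118  0.1038] jaw -6.32 w 0.182 F [ 3.5 -5.1 -0.8] q57 [ 0.27 -0.56] tilt [ 0.001 -0.001  0.   ]
units total [-0.04 -0.01 -0.06] norm rows>= 0.1
yaw units -0.12
```

Turned about 59.4°. Nudging the last bit, then checking the wheel while the handle is still held.

Request:
servo_tool([
  [0, 0, 0],
  [0, 0, 0],
  [0, 0, 0],
  [0, 0, 0],
  [0, 0, 0],
], yaw=[-0.1, 0, 0, 0, 0])

```text
time: 20.2
position: [0.5799, 0.1181, 0.1038]
tool_rot: [1.282, 1.158, -1.283]
ft_force: [3.0, -4.5, -0.5]
grip_width: 0.187
```

```bash
python3 -c "
from h import *
im,d=ctrl.get_image('scene')
a=im[100:300,270:480];cv2.imwrite('pics/c9.png',cv2.resize(a,None,fx=2.9,fy=2.9,interpolation=3)[:,:,::-1])
plan([.5797,.1196,.1047],-5.6)
"
```

```text
t 20.25 p [0.5798 0.1181 0.1038] jaw -5.76 w 0.184 F [ 3.2 -4.1 -1.8] q57 [ 0.27 -0.55] tilt [ 0.001 -0.002  0.   ]
units total [-0.04 -0.01 -0.06] norm rows>= 0.1
yaw units -0.03
```

View pics/c9.png

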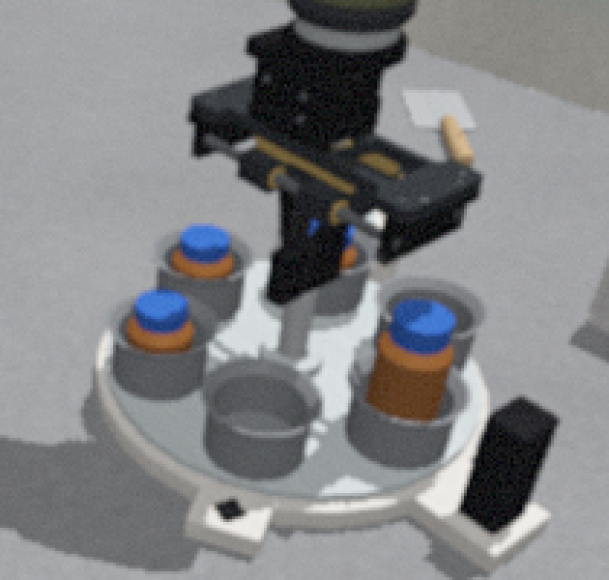

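The bottle is upright in front of the reader post. Letting go and lifting.

Request:
servo_tool([
  [0, 0, 0],
  [0, 0, 0],
  [0, 0, 0],
  [0, 0, 0],
  [0, 0, 0],
], yaw=[0, 0, 0, 0, 0], fingers=0.5)

```text
time: 20.75
position: [0.5789, 0.1199, 0.1038]
tool_rot: [1.282, 1.161, -1.282]
ft_force: [-0.4, 0.3, -0.5]
grip_width: 0.481
```

Request:
servo_tool([
  [-0.2, 0, 0],
  [-0.6, 0, 0],
  [-0.9, 0, 0],
  [-0.9, 0, 0],
  [-0.9, 0, 0],
], yaw=[0, 0, 0, 0, 0])

```text
time: 21.25
position: [0.5794, 0.1198, 0.1936]
tool_rot: [1.283, 1.16, -1.281]
ft_force: [0.4, 0.2, -0.1]
grip_width: 0.502
```

Request:
servo_tool([
  [-0.8, 0, 0],
  [-0.5, 0, 0],
  [-0.2, 0, 0],
  [0, 0, 0],
  [0, 0, 0],
], yaw=[0, 0, 0, 0, 0])

```text
time: 21.75
position: [0.5787, 0.1193, 0.2279]
tool_rot: [1.281, 1.161, -1.283]
ft_force: [-0.1, -0.3, 0.2]
grip_width: 0.499
```

Request:
servo_tool([
  [0, 0, 0],
  [0, 0, 0],
  [0, 0, 0],
  [0, 0, 0],
  [0, 0, 0],
], yaw=[0, 0, 0, 0, 0])

```text
time: 22.25
position: [0.5791, 0.1195, 0.2287]
tool_rot: [1.282, 1.161, -1.282]
ft_force: [-0.6, 0.2, -0.6]
grip_width: 0.5
```

```bash
python3 -c "
from h import *
im,d=ctrl.get_image('scene')
cv2.imwrite('pics/s10.png',im[:,:,::-1])
plan([.5797,.1196,.1047],-5.6)
W=cloud('scene',d);hsv=cv2.cvtColor(im,cv2.COLOR_RGB2HSV)
ax=np.array([.5802,.1195]);r=np.hypot(W[...,0]-ax[0],W[...,1]-ax[1])
q=(W[...,2]>.128)&(W[...,2]<.14)&(r<.04)&(im.max(-1)<90);p=W[q][:,:2];c=p.mean(0);v=np.linalg.svd(p-c)[2][0];print('bar',len(p),c,np.degrees(np.arctan2(v[1],v[0]))%180)
m=(hsv[...,0]>100)&(hsv[...,0]<125)&(hsv[...,1]>150)&(W[...,2]>.12)&(W[...,2]<.14)&(r<.16)&(r>.05)
p=W[m];c,rr=cv2.minEnclosingCircle(p[:,:2].astype(np.float32)*1000);print('cap',c,rr,np.percentile(p[:,2],90),'ang',np.degrees(np.arctan2(c[1]/1000-ax[1],c[0]/1000-ax[0])))
"
```

```text
t 22.3 p [0.5791 0.1195 0.2287] jaw -5.71 w 0.495 F [-0.2  0.5  1.1] q57 [ 0.19 -0.49] tilt [-0. -0.  0.]
units total [ 4.96  0.02 -0.01] norm rows>= 5.0
yaw units -0.02
bar 174 [0.58307422 0.1130549 ] 81.66075836114602
cap (679.4984741210938, 105.90519714355469) 18.984418869018555 0.13148647916618922 ang -7.795810961379653
```

View pics/s10.png

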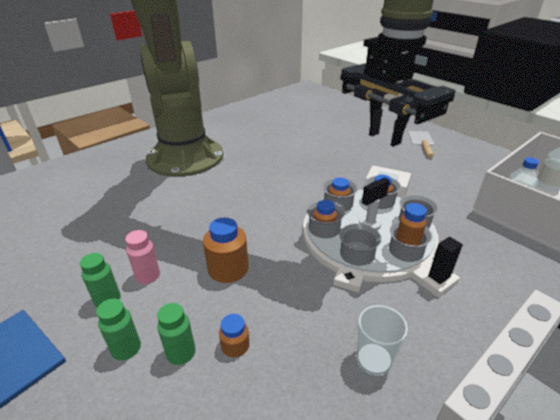

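The bottle stands upright at (412,225), in front of the post at (445,262), and the gripper is clear. I let the wheel settle and check again.

Request:
servo_tool([
  [0, 0, 0],
  [0, 0, 0],
  [0, 0, 0],
  [0, 0, 0],
  [0, 0, 0],
], yaw=[0, 0, 0, 0, 0])

```text
time: 22.8
position: [0.5791, 0.1195, 0.2288]
tool_rot: [1.282, 1.16, -1.282]
ft_force: [0.0, -0.5, -0.7]
grip_width: 0.504
```

Request:
servo_tool([
  [0, 0, 0],
  [0, 0, 0],
  [0, 0, 0],
  [0, 0, 0],
  [0, 0, 0],
], yaw=[0, 0, 0, 0, 0])

```text
time: 23.3
position: [0.5791, 0.1195, 0.2288]
tool_rot: [1.282, 1.16, -1.282]
ft_force: [0.6, -0.3, 0.0]
grip_width: 0.503
```

```bash
python3 -c "
from h import *
im,d=ctrl.get_image('scene')
W=cloud('scene',d);hsv=cv2.cvtColor(im,cv2.COLOR_RGB2HSV)
ax=np.array([.5807,.1195]);r=np.hypot(W[...,0]-ax[0],W[...,1]-ax[1])
s=(W[...,2]>.066)&(W[...,2]<.078)&(r<.15)&(r>.055)&(hsv[...,1]<60)
k,l,st,ce=cv2.connectedComponentsWithStats(s.astype(np.uint8))
for i in range(1,k):
    if st[i,4]>60:
        c,rr=cv2.minEnclosingCircle(W[l==i][:,:2].astype(np.float32)*1000);print(np.round(c,1),round(rr,1),np.degrees(np.arctan2(c[1]/1000-ax[1],c[0]/1000-ax[0])).round(1))
m=(hsv[...,0]>100)&(hsv[...,0]<125)&(hsv[...,1]>150)&(W[...,2]>.12)&(W[...,2]<.14)&(r<.16)&(r>.05)
print('cap',cv2.minEnclosingCircle(W[m][:,:2].astype(np.float32)*1000))
q=(hsv[...,0]<16)&(hsv[...,1]>130)&(W[...,2]>.076)&(W[...,2]<.1)&(np.hypot(W[...,0]-.68,W[...,1]-.11)<.05)
p=W[q]
from scipy.optimize import least_squares
print('body',least_squares(lambda c:np.hypot(p[:,0]-c[0],p[:,1]-c[1])-.024,[.68,.11],loss='soft_l1',f_scale=.002).x)
"
```

```text
[554.3 218.5] 38.1 104.9
[481.2 129.6] 40.8 174.2
[638.3 202.4] 41.7 55.2
[522.6  37.7] 41.5 -125.4
[678.7 108.1] 41.5 -6.6
[622.3  29. ] 41.5 -65.3
cap ((678.89794921875, 105.65251922607422), 19.212919235229492)
body [0.67876709 0.10793891]
```

Cup rims sit at the detent positions (−6.6°, −65.3°, …). The bottle is centred in its cup and upright, and the arm is clear.

```bash
python3 -c "
from bench import ctrl
print(ctrl.close_job())"
```

```text
the job is handed in; nothing more can be done
None
```

The tall slim amber bottle is in the cup that stood at the diamond mark. I lowered it until it touched the cup floor and let go. I then turned the wheel one click counter-clockwise by its handle and let go. The job was handed in with the robot clock at about 23.4 s of the 54 s allowed.

**Last checks:**
- **Wheel:** the cup rims are back at the rest positions. The bottle's cup is at −6.6°, and the starting layout puts that position at −5.9°, which is within measuring error.
- **Bottle:** it is upright and centred. Its body measures (0.679, 0.108) and its cup rim (0.679, 0.108); the cap is within about 2 mm of both.
- **Robot:** the gripper is about 9 cm above the handle and touches nothing; the wrist force reads about zero.

**One disagreement:** an angle fit of the handle bar gave 81.7° against an expected 84.4°. I put this down to the bar's side faces in that camera view, because the cup rims agree with a full click.

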